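Snap the storage-box lid shut, side by side

TASK

The snap-fit lid of the storage box on the console is not properly closed: press down around its rim with the fingertips, side by side, until all four sections have clicked fully shut and lie flush. Only press: do not lift or tip the box or push it away from where it stands, and leave the things around it where they lie.

Things in the scene. Friction and masses are not known exactly. Their poses are not given: they have to be found in the camera images.
- box: Loose upright box, 0.7 to 1.1 kg: grey tub 144 x 104 x 48 mm, white snap lid 150 x 110 mm (long along x). Origin: centre of underside, z up; any yaw. Lid: fixed middle panel 100 x 60, top at 56 mm; fixed 23 mm corner blocks, top at 60 mm; on each side one snap section, a 23 mm wide strip with a 34 x 13 x 2 mm pad, strip top at 68 mm popped up, 60 mm shut (flush). Two to four start up.
- long_a (a joint): how far the snap section along the +y long side (pad centre at x 0, y +43.5 of the box frame) is pressed straight down, in m: 0 popped up, 0.008 fully shut. Resists with about 7 N at first, falling to none half-way (0.004), where it clicks over, pulls itself shut and stays; released sooner it springs back up. Strip 100 x 23 mm.
- long_a_pad (a point): centre of the top face of the thumb pad of the section along the +y long side (pad centre at x 0, y +43.5 of the box frame); it moves with the section (70 mm above the console when popped up, 62 mm when shut). Its z axis points up, its x axis outwards from the box.
- long_b (a joint): how far the snap section along the -y long side (pad centre at x 0, y -43.5 of the box frame) is pressed straight down, in m: 0 popped up, 0.008 fully shut. Resists with about 7 N at first, falling to none half-way (0.004), where it clicks over, pulls itself shut and stays; released sooner it springs back up. Strip 100 x 23 mm.
- long_b_pad (a point): centre of the top face of the thumb pad of the section along the -y long side (pad centre at x 0, y -43.5 of the box frame); it moves with the section (70 mm above the console when popped up, 62 mm when shut). Its z axis points up, its x axis outwards from the box.
- end_a (a joint): how far the snap section along the +x short side (pad centre at x +63.5, y 0 of the box frame) is pressed straight down, in m: 0 popped up, 0.008 fully shut. Resists with about 7 N at first, falling to none half-way (0.004), where it clicks over, pulls itself shut and stays; released sooner it springs back up. Strip 60 x 23 mm.
- end_a_pad (a point): centre of the top face of the thumb pad of the section along the +x short side (pad centre at x +63.5, y 0 of the box frame); it moves with the section (70 mm above the console when popped up, 62 mm when shut). Its z axis points up, its x axis outwards from the box.
- end_b (a joint): how far the snap section along the -x short side (pad centre at x -63.5, y 0 of the box frame) is pressed straight down, in m: 0 popped up, 0.008 fully shut. Resists with about 7 N at first, falling to none half-way (0.004), where it clicks over, pulls itself shut and stays; released sooner it springs back up. Strip 60 x 23 mm.
- end_b_pad (a point): centre of the top face of the thumb pad of the section along the -x short side (pad centre at x -63.5, y 0 of the box frame); it moves with the section (70 mm above the console when popped up, 62 mm when shut). Its z axis points up, its x axis outwards from the box.
- key_ring: bystander: stainless steel key ring lying flat, ring 36 mm across, two keys reaching 67 mm to its -x side, 5 mm high; origin under the ring's centre. Lies near the box's -x short side.
- car_fob: bystander: black plastic car fob, 72 x 36 x 14 mm, lying flat; origin under its centre. Lies near the box's +y long side.
- torch: bystander: aluminium torch lying on the console, 136 mm long along its x axis, 36 mm high; origin on the console under its middle.
- bowl: bystander: glazed blue ceramic key bowl, 120 mm across, 55 mm high; origin under its centre.
- glasses_case: bystander: white plastic sunglasses case with closed flip-top lid, 160 x 67 x 53 mm, long along its x axis; origin under its centre.
- sanitiser: bystander: small white plastic bottle, 36 mm across, 90 mm high, upright; origin under its centre.
Not all that is in view belongs to the job. What is meant by the box is not red or yellow, and is the smaller of those in its own colour.

How it is judged:
By the outcome, as a careful person would: the job done as asked, in the order asked, and still so for the second after the job is handed in, with the robot touching nothing.
It also fails if it takes over 48 s, if anything falls off the work surface, if the arm or the gripper's body presses on something with over 40 N, if the wrist force passes 120 N, or if a joint passes its speed limit or range.

ROBOT

A 6-joint arm with a two-finger parallel gripper is mounted at the origin on the work surface. World frame = base frame: x ahead of the robot, y to its left, z up, the work surface at z = 0. Lengths are in m, angles in rad, forces in N, time in s.
With the tool pointing down it reaches from about 0.25 to 0.775 m from the base axis. Payload 4 kg.
Tool frame: the origin (TCP) lies at the very end of the fingers, on their centre line; the grasp point (between the pads) lies 19 mm behind it; z points along the fingers, y is the line along which they close (so a half turn about z gives the same grasp; the last joint's range is limited). The gripper opens to 94 mm and grips with 3 to 60 N. Pads are 16 mm wide; open, the fingers measure 119 mm over their backs; the gripper's body (75 mm by 177 mm) begins 78 mm behind the grasp point.
Start: joints at [1.099, 0.087, 1.371, -0, 1.684, -0.103], TCP at [0.198, 0.513, 0.206] pointing down, gripper open.
Joint ranges: [-3.1, 3.1], [-0.76, 2.03], [0.27, 2.55], [-1.08, 4.22], [0.17, 2.65], [-2.57, 2.57]. Speed limits (rad/s): [2.79, 2.79, 3.14, 3.14, 3.14, 3.14].

INTERFACE

Orientations are given as [roll, pitch, yaw] about the fixed x, y, z axes, in that order (R = Rz(yaw) Ry(pitch) Rx(roll)).
In Python, from bench import robot, vision gives the robot as it stands.
- The arm moves only by the shell command python3 -m crank 'ROWS'. ROWS is JSON, a list of rows, each a list of 3 entries, a list of its own where there are three numbers: the closure, from 0 (fully open) to 1 (shut), then the shift along the tool's x, y, z in m, then the turn, a rotation vector about the tool's x, y, z in degrees. A call has 1 to 8 rows; each row shifts and turns the commanded pose from where the row before left it, along the tool's axes as they then stand; what a row does not reach is not made up. A row lasts 1/10 s, in which the tool goes at most 50 mm and 8.59 degrees, less where a joint would pass 70% of its speed; a pose out of reach is approached as far as the arm can. A call with a gripper value outside its range is refused whole. The fingers move at their own pace and stop on an object; the grip force is fixed at half the most. Time passes only in rows, so rows that do not move let the fingers close. It gives the time, the measured TCP pose, the force, the opening and the grip force at its end, in the units of the state.
- robot.get_obs(): the state, without advancing time (a new reading comes with each control period).
- vision.snapshot(name): name is "scene" or "top" or "wrist"; returns a dict with "color" (420x560x3 uint8, red, green, blue), "z_map" (420x560 float32, m along the optical axis (not along the pixel's ray), 0 where there is no reading), "fx", "fy", "cx", "cy" (pixels), "R" (3x3) and "t" (3): a world point X has camera coordinates R X + t. Camera axes: x right, y down, z forward; pixel columns grow to the right and rows downward; lengths in m; the calibration is good to about 2 mm. A picture is of the moment at which its call begins.
- robot.close_job(): hands the job in; it is judged then, once.
The state is a dict: "time": time; "joint_positions": joint angles; "qvel": joint speeds; "joint_torque": joint torques, N m; "tool_pos": TCP position; "ee_rot": TCP orientation; "wrist_force": force on the tool from outside, world axes, zero at the start; "wrist_torque": the same for the moment, N m; "width": finger opening in m; "finger_force": force on a finger pad.
Only numpy, scipy, OpenCV 4.12 (cv2) and the standard library are available. Lean on these libraries where they do the work, as an engineer would, in place of code of your own. Each camera call takes 0.05 s, during which the arm holds its last target. There are 200 camera calls.

## Working session

There is one attempt and no reset: what is moved stays moved. The work goes in short steps, Python scripts to look and compute and a shell command to move; the robot and the scene stay as the last step left them, time stands still between calls to the robot, and variables do not carry over. Pictures are saved under pics/ and viewed, at most 10 in all, crops included, and the job is handed in when it is done.

```bash
mkdir -p pics; ls
python3 - <<'E'
from bench import robot, vision
import cv2,numpy as np,pickle
for n in("top","scene"):
    s=vision.snapshot(n); pickle.dump(s,open(f"{n}0.pkl","wb"))
    cv2.imwrite(f"pics/{n}0.png",cv2.resize(s["color"][...,::-1],(784,588)))
    print(n,s["R"],s["t"],s["fx"])
o=robot.get_obs();print(o)
E
```

```text
pics
top [[ 0.0228071  -0.99973589 -0.00282693]
 [-0.99712453 -0.02254295 -0.07234979]
 [ 0.07226696  0.00446889 -0.99737531]] [-0.0166127   0.50820048  1.01415309] 395.6070155426972
scene [[-0.40017379  0.91628256 -0.01694702]
 [ 0.70439751  0.29570121 -0.64527896]
 [-0.58624661 -0.27016117 -0.76375903]] [ 0.21518392 -0.28855893  1.59508753] 524.589986607941
{'time': 0.1, 'joint_positions': array([ 1.09889849e+00,  8.79052826e-02,  1.37201602e+00,  1.16777785e-05,
        1.68359548e+00, -1.03110948e-01]), 'qvel': array([ 6.53757414e-05, -2.76092787e-03, -4.62569767e-03,  6.10279426e-04,
       -2.46779744e-03, -6.47539183e-04]), 'joint_torque': array([ 2.21437025e-03, -3.41250658e+01, -3.03302515e+01,  7.20531796e-02,
        3.03729821e-02, -7.75568674e-05]), 'tool_pos': array([0.19806229, 0.5126069 , 0.20445218]), 'ee_rot': array([-3.13967995e+00, -2.09591018e-04,  2.77280687e+00]), 'wrist_force': array([-0.46559716,  0.94668274,  0.13684695]), 'wrist_torque': array([-0.02857271, -0.04527507, -0.0069339 ]), 'finger_force': 0.0, 'width': 0.0939933893637808}
```

View pics/top0.png

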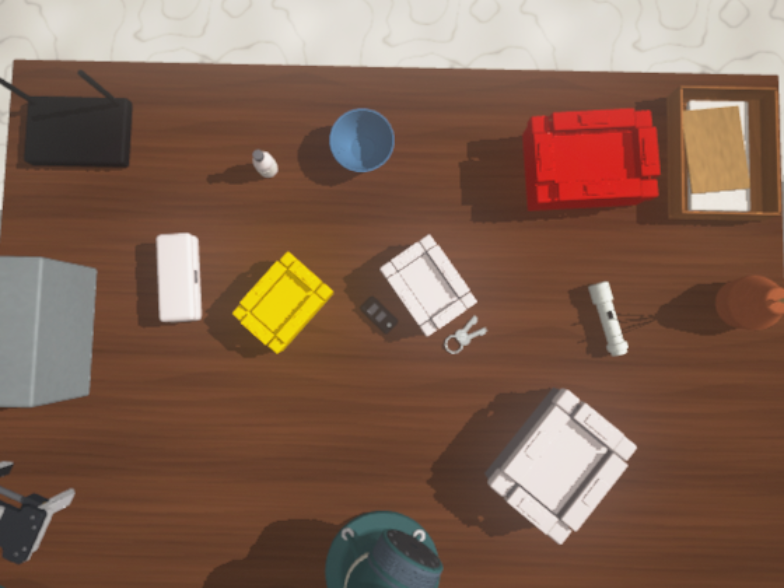

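View pics/scene0.png

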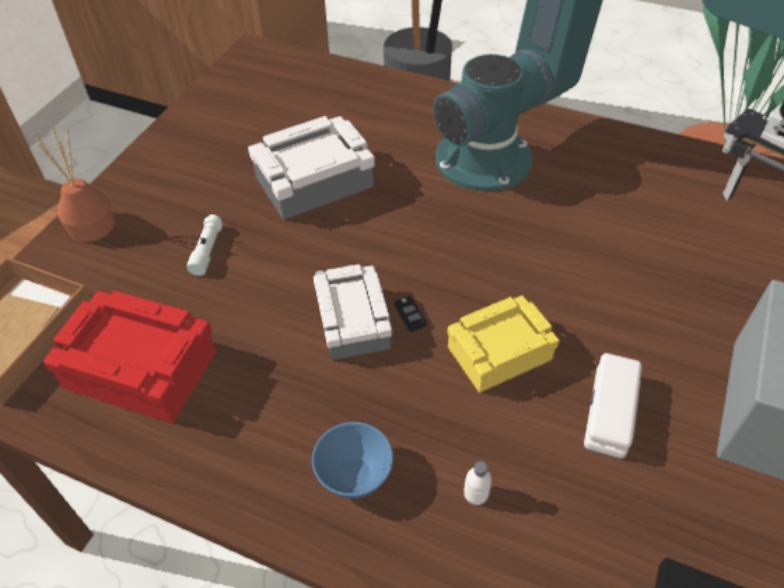

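The top view shows two white boxes, a large one at about (562,465) and a small one at about (428,285). There is also a red box at (592,160) and a yellow one at (283,302). The target is the small white box, because it is the smaller of the two in its colour and has the fob (378,315) and keys (465,335) beside it. Next I confirm this in a crop and measure it.

```bash
cat > h.py <<'E'
import numpy as np
def world(s):
    z=s["z_map"]; v,u=np.mgrid[:z.shape[0],:z.shape[1]]
    c=np.stack([(u-s["cx"])/s["fx"]*z,(v-s["cy"])/s["fy"]*z,z],-1)
    return (c-s["t"])@s["R"]
E
python3 - <<'E'
import pickle,cv2,numpy as np
from h import world
s=pickle.load(open("top0.pkl","rb"));P=world(s)
m=np.zeros(P.shape[:2],bool);m[165:242,268:344]=True
print("table z",np.median(P[250:270,250:300,2]))
k=m&(P[...,2]>.045)&(P[...,2]<.09)
r=cv2.minAreaRect((P[k][:,:2]*1000).astype(np.float32));print(r)
bx=cv2.boxPoints(r);print(bx)
c=np.array(r[0])/1000
e=bx[[1,2,3,0]]-bx; L=np.linalg.norm(e,axis=1); d=e[np.argmax(L)];d=d if d[0]>0 else -d
yaw=np.arctan2(d[1],d[0]);print("c",c,"yaw",np.degrees(yaw),L)
R=np.array([[np.cos(yaw),-np.sin(yaw)],[np.sin(yaw),np.cos(yaw)]])
for n,x,y,hx,hy in(("la",0,43.5,35,4),("lb",0,-43.5,35,4),("ea",63.5,0,4,18),("eb",-63.5,0,4,18),("mid",0,0,30,15)):
    q=(P[...,:2]-c)@R*1000
    kk=(abs(q[...,0]-x)<hx)&(abs(q[...,1]-y)<hy)
    print(n,c+R@[x/1e3,y/1e3],np.percentile(P[kk][:,2],[10,50,90])*1000)
img=s["color"][160:262,250:352,::-1]
a=cv2.resize(img,(590,590),interpolation=cv2.INTER_CUBIC)
cv2.imwrite("pics/crop0.png",a)
E
```

```text
table z 0.0006197215712361993
((516.08642578125, -69.95635223388672), (149.96485900878906, 110.29177856445312), 35.93696212768555)
[[ 423.01108   -69.31355 ]
 [ 487.74078  -158.61275 ]
 [ 609.16174   -70.59915 ]
 [ 544.43207    18.700043]]
c [ 0.51608643 -0.06995635] yaw 35.936974 [110.2918  149.96481 110.29179 149.96483]
la [ 0.49055649 -0.03473601] [67.06425453 69.34268154 71.97463826]
lb [ 0.54161636 -0.1051767 ] [66.7899579  69.44442843 72.27116472]
ea [ 0.56750003 -0.03268852] [60.25729025 62.39041711 64.32597286]
eb [ 0.46467282 -0.10722418] [68.22949547 70.73633953 73.46939785]
mid [ 0.51608643 -0.06995635] [54.39830233 56.61451128 59.21481155]
```

View pics/crop0.png

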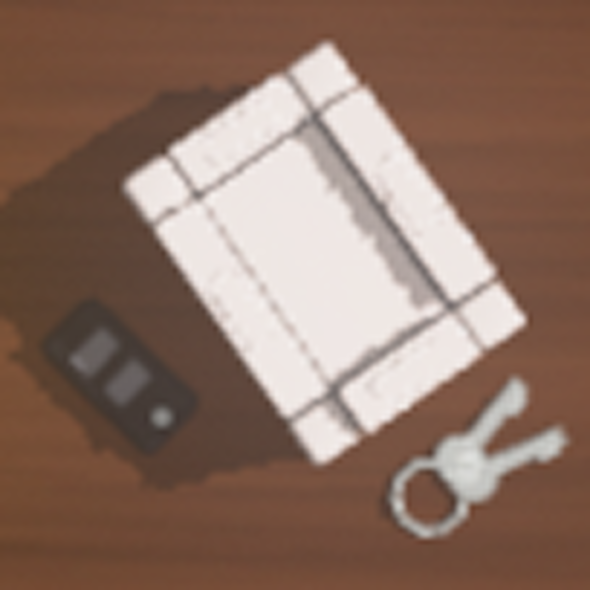

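The crop shows the small white box with the fob at (120,375) by its +y long side and the keys at (470,460) by its -x end. The fit gives 150 x 110 mm, which matches the lid, and long_a, long_b and end_b are up while end_a is shut. The grey block at (45,330) in the top view is near my path, so I check its height first.

Run:
```python
import pickle,numpy as np
from h import world
s=pickle.load(open("top0.pkl","rb"));P=world(s)
Q=P[185:290,0:70].reshape(-1,3);Q=Q[(Q[:,2]>.03)&(Q[:,2]<.8)]
print(Q.min(0),Q.max(0),np.percentile(Q[:,2],[50,90]))
# distance of tall points (>0.18) to the path line
a=np.array([.198,.513]);d=np.array([.2925,-.547]);L=np.linalg.norm(d);d/=L
T=Q[Q[:,2]>.18];q=T[:,:2]-a;al=q@d;ac=abs(q@[-d[1],d[0]]);print(len(T),ac.min() if len(T) else None)
```

```text
[0.2986235  0.55183048 0.03001463] [0.53900187 0.62084442 0.17463564] [0.1570236  0.17089836]
0 None
```

```bash
python3 -m crank '[[1,[0,0,0],[0,0,8.25]],[1,[0,0,0],[0,0,8.25]],[1,[0,0,0],[0,0,8.25]],[1,[0,0,0],[0,0,8.2]],[1,[0,0,0],[0,0,0]]]'
```

```text
time: 0.6
tool_pos: [0.1982, 0.5128, 0.2049]
ee_rot: [-3.141, 0.001, 2.198]
wrist_force: [-0.8, 1.2, -0.3]
width: 0.0573
finger_force: 0.0
```

```bash
python3 -m crank '[[1,[-0.02,-0.002,0],[0,0,0]],[1,[-0.048,-0.006,0],[0,0,0]],[1,[-0.048,-0.006,0],[0,0,0]],[1,[-0.048,-0.007,0],[0,0,0]],[1,[-0.048,-0.007,0],[0,0,0]],[1,[-0.048,-0.007,0],[0,0,0]],[1,[-0.048,-0.007,0],[0,0,0]],[1,[-0.048,-0.007,0],[0,0,0]]]'
python3 -m crank '[[1,[-0.048,-0.007,0],[0,0,0]],[1,[-0.048,-0.007,0],[0,0,0]],[1,[-0.048,-0.007,0],[0,0,0]],[1,[-0.048,-0.007,0],[0,0,0]],[1,[-0.048,-0.007,0],[0,0,0]],[1,[-0.02,0,0],[0,0,0]],[1,[0,0,0],[0,0,0]],[1,[0,0,0],[0,0,0]]]'
cat > rel.py <<'E'
import numpy as np
from bench import robot
o=robot.get_obs();p=o["tool_pos"];c=np.array([.51609,-.06996]);a=np.radians(35.94);y=o["ee_rot"][2]
X=np.array([np.cos(y),np.sin(y)]);Y=np.array([np.sin(y),-np.cos(y)])
R=np.array([[np.cos(a),-np.sin(a)],[np.sin(a),np.cos(a)]])
print("t",o["time"],"p",p,"w",o["width"],"rot",o["ee_rot"],"F",o["wrist_force"])
for n,b in(("la",[0,43.5]),("lb",[0,-43.5]),("ea",[63.5,0]),("eb",[-63.5,0])):
    d=c+R@np.array(b)/1000-p[:2];print(n,"tool dx dy mm",d@X*1e3,d@Y*1e3)
E
python3 rel.py
```

```text
time: 1.4
tool_pos: [0.3678, 0.1942, 0.2054]
ee_rot: [3.141, 0.0, 2.202]
wrist_force: [0.1, 0.8, 0.2]
width: 0.0007
finger_force: 0.0
time: 2.2
tool_pos: [0.4912, -0.0344, 0.2051]
ee_rot: [-3.141, -0.002, 2.199]
wrist_force: [0.8, -0.2, -0.3]
width: 0.0006
finger_force: 0.0
t 2.2 p [ 0.49122792 -0.0344021   0.20507739] w 0.0006058502380218579 rot [-3.14126137e+00 -1.81229581e-03  2.19902520e+00] F [ 0.80817125 -0.182342   -0.25522079]
la tool dx dy mm 0.11940033359183869 -0.741018840605534
lb tool dx dy mm -86.88055978194535 -0.82432487247401
ea tool dx dy mm -43.44138355203478 62.71729903238675
eb tool dx dy mm -43.319775896318696 -64.28264274546635
```

```bash
python3 -m crank '[[1,[0,-0.001,0.03],[0,0,0]],[1,[0,0,0.045],[0,0,0]],[1,[0,0,0.035],[0,0,0]],[1,[0,0,0.015],[0,0,0]],[1,[0,0,0.002],[0,0,0]],[1,[0,0,0],[0,0,0]]]'
python3 -m crank '[[1,[0,0,0.003],[0,0,0]],[1,[0,0,0.003],[0,0,0]],[1,[0,0,0.003],[0,0,0]],[1,[0,0,0.002],[0,0,0]],[1,[0,0,0.001],[0,0,0]],[1,[0,0,0],[0,0,0]]]'
python3 rel.py
```

```text
time: 2.8
tool_pos: [0.4906, -0.0343, 0.079]
ee_rot: [3.141, -0.0, 2.2]
wrist_force: [1.1, 0.5, 1.5]
width: 0.0003
finger_force: 0.0
time: 3.4
tool_pos: [0.4914, -0.0358, 0.0669]
ee_rot: [3.14, 0.001, 2.198]
wrist_force: [0.6, -0.4, 1.2]
width: 0.0001
finger_force: 0.5
t 3.4 p [ 0.4913738  -0.03576028  0.06689125] w 5.5847314335266945e-05 rot [3.14033569e+00 8.77882859e-04 2.19754456e+00] F [ 0.5523129  -0.42693906  1.21579012]
la tool dx dy mm 1.3039054954960554 -0.06276621708528812
lb tool dx dy mm -85.69608260145442 -0.017256542488631427
ea tool dx dy mm -42.162871721520695 63.459979932355
eb tool dx dy mm -42.22930538443763 -63.54000269192897
```

```bash
python3 -m crank '[[1,[0,0,0.002],[0,0,0]],[1,[0,0,0.002],[0,0,0]],[1,[0,0,0.001],[0,0,0]],[1,[0,0,0],[0,0,0]],[1,[0,0,0],[0,0,0]]]'
python3 rel.py
```

```text
time: 3.9
tool_pos: [0.4906, -0.0358, 0.0622]
ee_rot: [-3.141, -0.0, 2.198]
wrist_force: [-2.6, -0.3, 4.9]
width: 0.0004
finger_force: 3.0
t 3.9 p [ 0.49059778 -0.03579571  0.0621651 ] w 0.00042776643685928377 rot [-3.14112684e+00 -1.46557116e-04  2.19766393e+00] F [-2.60938719 -0.26718292  4.93410135]
la tool dx dy mm 0.8773899781256723 0.5866547796342388
lb tool dx dy mm -86.12260293143298 0.6217793686235839
ea tool dx dy mm -42.59696956400051 64.10421189892166
eb tool dx dy mm -42.648243389306764 -62.89577775066389
```

```bash
python3 -m crank '[[1,[0,0,0.001],[0,0,0]],[1,[0,0,0],[0,0,0]],[1,[0,0,-0.01],[0,0,0]],[1,[0,0,-0.03],[0,0,0]],[1,[-0.021,-0.031,0],[0,0,0]],[1,[-0.022,-0.032,0],[0,0,0]],[1,[0,0,0],[0,0,0]],[1,[0,0,0],[0,0,0]]]'
python3 rel.py
```

```text
time: 4.7
tool_pos: [0.4648, -0.1078, 0.1003]
ee_rot: [3.141, -0.001, 2.196]
wrist_force: [1.0, -0.4, 0.1]
width: 0.0006
finger_force: 0.0
t 4.7 p [ 0.46481296 -0.10776249  0.10025342] w 0.0005717550327583314 rot [ 3.14118853e+00 -7.77817037e-04  2.19564175e+00] F [ 0.97804355 -0.4473472   0.12064033]
la tool dx dy mm 44.16408767174917 63.59629354204449
lb tool dx dy mm -42.83565632911104 63.80734752754197
ea tool dx dy mm 0.8182608216534367 127.20163368484633
eb tool dx dy mm 0.5101705209847464 0.2020073847401026
```

```bash
python3 -m crank '[[1,[0,0,0.015],[0,0,0]],[1,[0,0,0.011],[0,0,0]],[1,[0,0,0.004],[0,0,0]],[1,[0,0,0.003],[0,0,0]],[1,[0,0,0.003],[0,0,0]],[1,[0,0,0.002],[0,0,0]],[1,[0,0,0],[0,0,0]]]'
python3 -m crank '[[1,[0,0,0.001],[0,0,0]],[1,[0,0,0],[0,0,0]],[1,[0,0,0],[0,0,0]]]'
python3 rel.py
```

```text
time: 5.4
tool_pos: [0.4652, -0.1073, 0.0624]
ee_rot: [3.141, 0.0, 2.198]
wrist_force: [-0.7, 0.5, 0.2]
width: 0.0006
finger_force: 0.0
time: 5.7
tool_pos: [0.4653, -0.1075, 0.0622]
ee_rot: [3.141, 0.0, 2.198]
wrist_force: [-1.3, 1.1, 5.3]
width: 0.0008
finger_force: 2.7
t 5.7 p [ 0.46532169 -0.10745671  0.06217807] w 0.0007884549917393684 rot [3.14086493e+00 4.12146001e-04 2.19767328e+00] F [-1.29156664  1.14270654  5.27687808]
la tool dx dy mm 44.08559115579584 63.094504395349304
lb tool dx dy mm -42.91440207829858 63.12881572773959
ea tool dx dy mm 0.6106378675622287 126.61165512321104
eb tool dx dy mm 0.5605512099350803 -0.3883350001221642
```

Same signature: it has snapped shut and is against the stop. Now long_b.

```bash
python3 -m crank '[[1,[0,0,0.001],[0,0,0]],[1,[0,0,0],[0,0,0]],[1,[0,0,-0.01],[0,0,0]],[1,[0,0,-0.03],[0,0,0]],[1,[-0.021,0.031,0],[0,0,0]],[1,[-0.022,0.032,0],[0,0,0]],[1,[0,0,0],[0,0,0]],[1,[0,0,0],[0,0,0]]]'
python3 rel.py
```

```text
time: 6.5
tool_pos: [0.541, -0.1053, 0.0994]
ee_rot: [-3.14, -0.002, 2.198]
wrist_force: [-0.1, 0.3, 0.0]
width: 0.0004
finger_force: 0.0
t 6.5 p [ 0.54096761 -0.10528036  0.09943351] w 0.0004486788298441567 rot [-3.13995195e+00 -1.70289841e-03  2.19813470e+00] F [-0.05821148  0.25236702  0.0136036 ]
la tool dx dy mm 86.69806657419005 0.5949519569022973
lb tool dx dy mm -0.3019332302824004 0.589119135843118
ea tool dx dy mm 43.193809383019826 64.09203540366003
eb tool dx dy mm 43.20232396088786 -62.907964310914636
```

```bash
python3 -m crank '[[1,[0,0,0.015],[0,0,0]],[1,[0,0,0.011],[0,0,0]],[1,[0,0,0.004],[0,0,0]],[1,[0,0,0.003],[0,0,0]],[1,[0,0,0.003],[0,0,0]],[1,[0,0,0.001],[0,0,0]],[1,[0,0,0],[0,0,0]]]'
python3 -m crank '[[1,[0,0,0.001],[0,0,0]],[1,[0,0,0.001],[0,0,0]],[1,[0,0,0],[0,0,0]]]'
python3 rel.py
```

```text
time: 7.2
tool_pos: [0.5411, -0.1053, 0.0631]
ee_rot: [-3.142, -0.0, 2.198]
wrist_force: [0.5, -0.0, 0.6]
width: 0.0006
finger_force: 0.0
time: 7.5
tool_pos: [0.5415, -0.1054, 0.0622]
ee_rot: [3.141, 0.001, 2.198]
wrist_force: [-1.4, 1.3, 3.0]
width: 0.0005
finger_force: 1.9
t 7.5 p [ 0.54154784 -0.10537574  0.06220498] w 0.0004883913599072515 rot [3.14109935e+00 5.43965505e-04 2.19780024e+00] F [-1.36261807  1.32720204  3.03401447]
la tool dx dy mm 87.11593254943028 0.15205427635085797
lb tool dx dy mm 0.11593566032719321 0.1753200464208115
ea tool dx dy mm 43.63291544280336 63.66368489078862
eb tool dx dy mm 43.598952766954156 -63.336310568017
```

```bash
python3 -m crank '[[1,[0,0,0.001],[0,0,0]],[1,[0,0,0],[0,0,0]],[1,[0,0,-0.01],[0,0,0]],[1,[0,0,-0.04],[0,0,0]],[1,[0,0,-0.048],[0,0,0]],[1,[0,0,-0.045],[0,0,0]],[1,[0.03,0,0],[0,0,0]],[1,[0.048,0,0],[0,0,0]]]' >/dev/null
python3 -m crank '[[1,[0.048,0.002,0],[0,0,0]],[1,[0.048,0.002,0],[0,0,0]],[1,[0.048,0.002,0],[0,0,0]],[1,[0.048,0.002,0],[0,0,0]],[1,[0.048,0.002,0],[0,0,0]],[1,[0.048,0.002,0],[0,0,0]],[1,[0.04,0,0],[0,0,0]],[1,[0,0,0],[0,0,0]]]'
python3 - <<'E'
from bench import vision
import cv2,numpy as np,pickle
from h import world
s=vision.snapshot("top");P=world(s);s0=pickle.load(open("top0.pkl","rb"))
m=np.zeros(P.shape[:2],bool);m[165:242,268:344]=True
k=m&(P[...,2]>.045)&(P[...,2]<.09)
r=cv2.minAreaRect((P[k][:,:2]*1000).astype(np.float32));print(r)
c=np.array([.51609,-.06996]);a=np.radians(35.94)
R=np.array([[np.cos(a),-np.sin(a)],[np.sin(a),np.cos(a)]])
q=(P[...,:2]-c)@R*1000
for n,x,y,hx,hy in(("la",0,43.5,14,4),("lb",0,-43.5,14,4),("ea",63.5,0,4,14),("eb",-63.5,0,4,14),("mid",0,0,30,15)):
    kk=(abs(q[...,0]-x)<hx)&(abs(q[...,1]-y)<hy);print(n,np.median(P[kk][:,2])*1000)
f=lambda i:cv2.resize(i["color"][160:262,250:352,::-1],(390,390),interpolation=cv2.INTER_CUBIC)
cv2.imwrite("pics/cmp.png",np.hstack([f(s0),f(s)]))
E
```

```text
time: 9.1
tool_pos: [0.3102, 0.2336, 0.2039]
ee_rot: [3.14, -0.002, 2.206]
wrist_force: [0.2, -0.1, -0.8]
width: 0.0004
finger_force: 0.0
((516.0211181640625, -69.97162628173828), (149.77395629882812, 110.43215942382812), 35.71931457519531)
la 62.78235667803761
lb 62.96049453368506
ea 62.32972324773301
eb 61.784164113916795
mid 56.79545416538073
```

View pics/cmp.png

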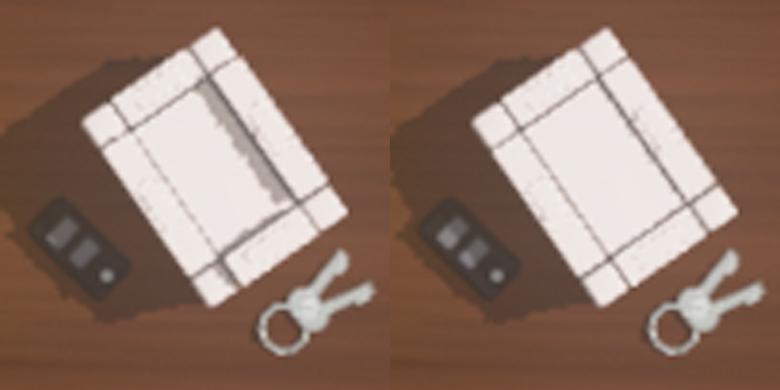

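The after view (right half) shows the lid flush and the raised-strip shadow by (650,130) reduced to a thin line. The four pads measure about 62 to 63 mm. The box, fob (470,245) and keys (700,300) have not moved.

```bash
python3 -c "
from bench import robot
print(robot.close_job())"
```

```text
the job is handed in; nothing more can be done
None
```

The small white box's lid is closed: I pressed the three raised sections shut (the +x end already was), all four pads measure shut height, the box and the fob and keys beside it did not move, and the job is handed in.

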